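Lock the capsule plate and start the filler

TASK

Get the capsule filler going: press the latch with the round cap fully down, then the latch with the bar cap, so the white capsule plate is locked in. Then switch the control box on by pressing the raised end of its rocker fully down, and last press the large round start button and keep it fully down for a good second before letting go. Pick nothing up, leave the small stop button unpressed, do not press the start button before the rest is done, and do not disturb the plate or the jars, bottles and tools standing around.

Things in the scene. Friction and masses are not known exactly. Their poses are not given: they have to be found in the camera images.
- filler: Capsule filler: black tray block 150 x 190 x 55 mm (x, y, z), fixed to the table, anywhere left or right of the middle and turned to any yaw. Origin: centre of its underside on the table. A white capsule plate lies in its recess. On each end of its long (y) axis stands one steel push latch, 80 mm from the centre: round cap at +y, bar cap at -y.
- round_latch_top (a point): Centre of the top face of the round latch's cap (steel disc 28 mm across, 10 mm thick), 89 mm above the table when fully up, 77 mm when fully down. Moves with the latch.
- round_latch (a joint): How far the round latch is pressed straight down: 0 up, 0.012 m fully down at a hard stop; it starts at 0 to 0.003. A stiff slide: about 4 N moves it, no spring, it stays where it is left.
- bar_latch_top (a point): Centre of the top face of the bar latch's cap (steel bar 56 x 20 mm, 10 mm thick, its length along the filler's x axis), 89 mm above the table when fully up, 77 mm when fully down. Moves with the latch.
- bar_latch (a joint): How far the bar latch is pressed straight down: 0 up, 0.012 m fully down at a hard stop; it starts at 0 to 0.003. About 4 N moves it, no spring, it stays where it is left.
- capsule_plate: Loose white plate 110 x 126 x 10 mm with rows of dark capsule holes, lying in the filler's recess with about 2 mm play; its top is 48 mm above the table, 7 mm below the filler's rim. The latches' feet come to 1.5 mm over it. Origin: centre of its underside. It must stay there.
- control_box: Grey control box 130 x 190 x 55 mm (x, y, z), fixed to the table on the other side of the middle from the filler. Origin: centre of its underside on the table. In its frame, in a row along y at x = -20 mm: rocker at y = +60 mm, large start button at y = -5 mm, small stop button at y = -66 mm. A dark display lies at x = +40 mm. Its -x side faces roughly to the robot, give or take 0.6 rad.
- rocker_end (a point): Point on the top face of the rocker's raised end, which has a low ridge, 25 mm from the pivot towards the control box's +x: the place to press. The rocker is a grey paddle 64 mm (along the box's x) x 32 mm, 10 mm thick, its pivot 71 mm above the table across the box's x axis. This point is about 86 mm above the table when off and about 76 mm when on. Moves with the rocker.
- rocker (a joint): Rocker angle: 0 off (+x end raised), 0.4 rad fully on (+x end down) at a hard stop; it starts at 0 to 0.06. Pressing its end takes about 2 to 5 N, no spring, it stays where it is left.
- start_button_top (a point): Centre of the top face of the large start button (grey, 36 mm across, in a black housing). The face stands 77 mm above the table when up, 6 mm lower when pressed.
- start_button (a joint): How far the start button is pressed: 0 up, 0.006 m fully down at a hard stop. A spring returns it; fully down takes about 5 N.
- stop_button_top (a point): Centre of the top face, also 77 mm above the table, of the small stop button (grey, 18 mm across, same spring and travel as the start button), 61 mm from the start button. Leave it alone.
- stop_button (a joint): How far the stop button is pressed: 0 up, 0.006 m fully down.
- amber_bottle: Amber glass bottle, 40 mm across, 75 mm tall, between filler and control box. Bystander, loose: do not disturb. Origin: centre of its underside.
- ointment_jar: White ointment jar with blue cap, 52 mm across, 50 mm tall, in front of the two machines, near the robot. Bystander, loose: do not disturb. Origin: centre of its underside.
- white_jar: White jar with green cap, 56 mm across, 75 mm tall, behind the two machines, in the middle. Bystander, loose: do not disturb. Origin: centre of its underside.
- capsule_jar: Large clear jar, 90 mm across, 110 mm tall, left. Bystander, loose: do not disturb. Origin: centre of its underside.
- beaker: Glass beaker, 68 mm across, 80 mm tall, right. Bystander, loose: do not disturb. Origin: centre of its underside.
- spatula: Steel spatula, 170 mm long, lying at the right. Bystander, loose: do not disturb. Origin: centre of its underside.
Mind the look-alikes: they are no part of the job. What is shaped like the filler but green or turquoise is not meant. Several things have the shape of the capsule_plate; the one meant has the colours described above.

How it is judged:
By the outcome, as a careful person would: the job done as asked, in the order asked, and still so for the second after the job is handed in, with the robot touching nothing.
It also fails if it takes over 54 s, if anything falls off the work surface, if the arm or the gripper's body presses on something with over 40 N, if the wrist force passes 120 N, or if a joint passes its speed limit or range.

ROBOT

A 6-joint arm with a two-finger parallel gripper is mounted at the origin on the work surface. World frame = base frame: x ahead of the robot, y to its left, z up, the work surface at z = 0. Lengths are in m, angles in rad, forces in N, time in s.
With the tool pointing down it reaches from about 0.3 to 0.75 m from the base axis. Payload 8.5 kg.
Tool frame: the origin (TCP) lies between the finger pads; the fingertips stand nose_length ahead of it and the grasp point (between the pads) lies 6 mm ahead of it (nose_length is the distance from the TCP to the fingertips, in m); z points along the fingers, y is the line along which they close (so a half turn about z gives the same grasp; the last joint's range is limited). The gripper opens to 85 mm and grips with 20 to 120 N. Pads are 22 mm wide; open, the fingers measure 114 mm over their backs; the gripper's body (76 mm by 85 mm) begins 54 mm behind the grasp point. The pads swing forward as they close: fully open they stand 13 mm farther back than shut.
Start: joints at [0.917, 0.381, 1.297, -0, 1.464, -0.215], TCP at [0.234, 0.498, 0.256] pointing down, gripper open.
Joint ranges: [-3.11, 3.11], [-0.89, 2.33], [0.22, 2.48], [-1.42, 4.56], [0.17, 2.85], [-2.88, 2.88]. Speed limits (rad/s): [2.39, 2.39, 3.14, 3.14, 3.14, 3.14].

INTERFACE

Orientations are given as a unit quaternion [x, y, z, w].
In Python, from cell import * gives the robot as it stands.
- The arm moves only by the tool send_rows, never from a script. Its arguments are lists of equal length, an entry for each row: "travel": the shift along the tool's x, y, z as a fraction of full scale, a list of three; "dr": the turn, a rotation vector about the tool's x, y, z as a fraction of full scale, a list of three. In form: {"travel": [[tx, ty, tz], ...], "dr": [[wx, wy, wz], ...]}. A call has exactly 10 rows; each row is the pose to reach, as a shift and turn from the pose commanded when the call began, along the tool's axes at that moment; what a row does not reach only later rows make up. Full scale, the value 1, is 0.2 m for a shift and 45 degrees for a turn. A row lasts 1/10 s, in which the tool goes at most 50 mm and 8.59 degrees, less where a joint would pass 70% of its speed; a pose out of reach is approached as far as the arm can. A call with a number of a shift or a turn outside -1 to 1 is refused whole. A call with a gripper value outside its range is refused whole. "hand" is the gripper command: -1 is fully open, 1 is shut, values between are in proportion, set as the call begins (left out, the last holds). The fingers move at their own pace and stop on an object; "grip_force" is the grip in N (left out, the last holds). Time passes only in rows, so rows that repeat a pose let the fingers close, or fill a call up. It gives the time, the measured TCP pose, the force, the opening and the grip force at its end, in the units of the state.
- get_state(): the state, without advancing time (a new reading comes with each control period).
- read_camera(name): name is "scene" or "side" or "wrist"; returns a dict with "img" (384x512x3 uint8, red, green, blue), "K" (3x3 intrinsics, pixels), "k1" (the pictures are not rectified: a ray, as slopes to the right and down, at radius r is drawn at 1 + k1 r^2 times it, then the intrinsics apply), "R" (3x3) and "t" (3): a world point X has camera coordinates R X + t. Camera axes: x right, y down, z forward; pixel columns grow to the right and rows downward; lengths in m; the calibration is good to about 2 mm. A picture is of the moment at which its call begins. There is no depth.
- hand_in(): hands the job in; it is judged then, once.
The state is a dict: "time": time; "q": joint angles; "dq": joint speeds; "joint_efforts": joint torques, N m; "ee_pos": TCP position; "orientation": TCP orientation; "contact_force": force on the tool from outside, world axes, zero at the start; "wrist_torque": the same for the moment, N m; "gripper_width": finger opening in m; "grip_force": force on a finger pad.
Only numpy, scipy, OpenCV 4.12 (cv2) and the standard library are available. Lean on these libraries where they do the work, as an engineer would, in place of code of your own. Each camera call takes 0.05 s, during which the arm holds its last target. There are 200 camera calls.

## Working session

There is one attempt and no reset: what is moved stays moved. The work goes in short steps, Python scripts to look and compute and a tool call to move; the robot and the scene stay as the last step left them, time stands still between calls to the robot, and variables do not carry over. Pictures are saved under pics/ and viewed, at most 10 in all, crops included, and the job is handed in when it is done.

Besides the shell and the picture viewer there is one more tool, called after "Emit:" as name(argument=value, ...) on one line, values as JSON. send_rows: Moves the arm, as the interface text tells. Shift numbers are shares of 0.2 m and turn numbers shares of 45 degrees, none past 1 either way. Its arguments: {"type":"object","properties":{"travel":{"type":"array"},"dr":{"type":"array"},"hand":{"type":"number"},"grip_force":{"type":"number"}},"required":["travel","dr"]}

```bash
ls; mkdir -p pics; python3 - <<'E'
from cell import *
import cv2,numpy as np
s=get_state();print(s)
for n in("scene","side"):
    c=read_camera(n);cv2.imwrite(f"pics/{n}0.png",cv2.resize(c["img"][:,:,::-1],(800,600),interpolation=cv2.INTER_CUBIC))
    np.savez(f"{n}0.npz",**c);print(n,c["K"],c["k1"],c["R"],c["t"])
E
```

```text
pics
{'time': 0.0, 'q': array([ 9.16715749e-01,  3.81241394e-01,  1.29824883e+00, -4.37864312e-06,
        1.46363426e+00, -2.15334109e-01]), 'dq': array([ 1.52720937e-03, -1.75096547e-03, -1.27113915e-03, -1.98192127e-03,
        8.25519069e-05,  1.02661907e-03]), 'joint_efforts': array([ 9.39205347e-05, -4.48434699e+01, -2.31277871e+01, -2.22522572e-04,
        4.66329671e-03, -6.88866794e-05]), 'ee_pos': array([0.23350345, 0.49768945, 0.25569141]), 'orientation': array([ 2.17617627e-01,  9.76033801e-01, -6.95599736e-04, -3.20588636e-04]), 'contact_force': array([-0.38710282, -0.21629308, -0.35150744]), 'wrist_torque': array([ 0.02078625, -0.02664192, -0.03763482]), 'grip_force': 0.0, 'gripper_width': 0.08513747479974453}
scene [[382.25683715   0.         258.11891972]
 [  0.         382.25683715 193.11273691]
 [  0.           0.           1.        ]] -0.03615327968927494 [[-0.02766691  0.99961658  0.00111349]
 [ 0.64015149  0.01857332 -0.76802415]
 [-0.76775036 -0.02053605 -0.64041991]] [ 0.01324808 -0.2658161   1.55195241]
side [[451.77115402   0.         252.74718341]
 [  0.         451.77115402 194.26465419]
 [  0.           0.           1.        ]] -0.08119122700373851 [[ 0.8639094  -0.50336696 -0.01680031]
 [-0.37397143 -0.61877535 -0.69084183]
 [ 0.33735133  0.60310759 -0.72281071]] [-0.41677359  0.26103528  1.24644413]
```

View pics/scene0.png

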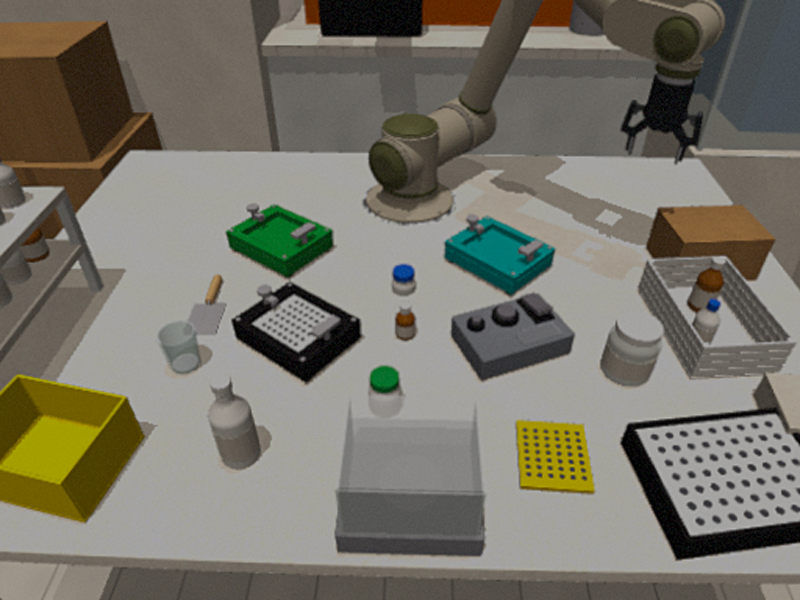

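View pics/side0.png

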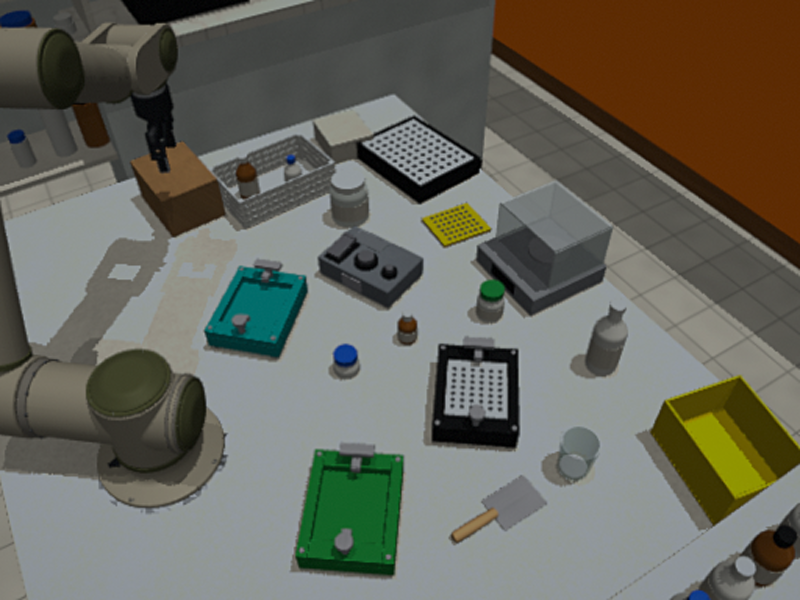

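Scene view: the black filler with the white plate is at (297,328), with its round cap at (267,294) and bar cap at (326,326). Look-alikes are the green filler at (280,240) and the turquoise one at (499,252). For the plate, they are the yellow one at (555,455) and the big tray at (730,475). The control box is at (512,335). I choose the black filler and will check it in a close crop.

```bash
python3 - <<'E'
import cv2,numpy as np
def crop(n,x,y):
    im=np.load(f"{n}0.npz")["img"][y:y+75,x:x+100,::-1]
    o=cv2.resize(im,(400,300),interpolation=cv2.INTER_CUBIC)
    o=cv2.convertScaleAbs(o,alpha=1.6)
    return o
a=np.vstack([np.hstack([crop("scene",140,172),crop("scene",280,180)]),np.hstack([crop("side",255,212),crop("side",190,135)])])
cv2.imwrite("pics/crop1.png",a)
E
```

```text
(no output)
```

View pics/crop1.png

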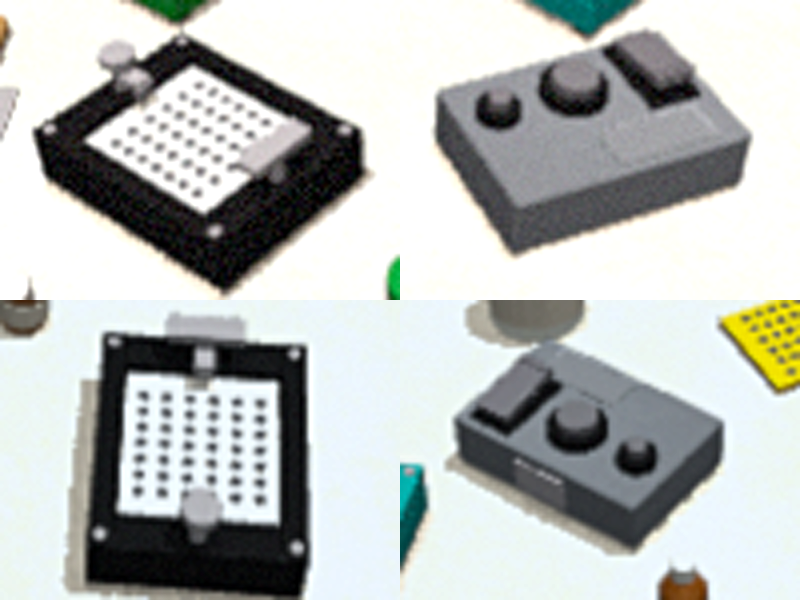

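```bash
cat > h.py <<'E'
import numpy as np,cv2
from scipy.optimize import least_squares
def proj(c,X):
    p=np.atleast_2d(X)@c["R"].T+c["t"];s=p[:,:2]/p[:,2:]
    s=s*(1+c["k1"]*(s**2).sum(1,keepdims=True))
    return s@np.asarray(c["K"])[:2,:2].T+np.asarray(c["K"])[:2,2]
def T(p,L):
    L=np.atleast_2d(L);c,s=np.cos(p[2]),np.sin(p[2])
    return np.c_[p[0]+c*L[:,0]-s*L[:,1],p[1]+s*L[:,0]+c*L[:,1],L[:,2]]
def fit(obs,p0):
    f=lambda p:np.concatenate([(proj(c,T(p,L))-uv).ravel() for c,L,uv in obs])
    r=least_squares(f,p0,loss="soft_l1");return r.x,f(r.x).reshape(-1,2).round(1)
E
python3 - <<'E'
from h import *
sc,sd=np.load("scene0.npz"),np.load("side0.npz")
A=lambda l:np.array(l,float)
px=lambda l,x,y:A(l)/4+[x-.4,y-.4]
F=A([[0,.08,.0878],[0,-.08,.0878],[0,0,.055]])
s1=px([[115,53],[277,145],[198,133]],140,172); s2=px([[203,208],[206,27],[201,144]],255,212)
best=min((fit([(sc,F,s1),(sd,F,s2)],[.5,-.2,y]) for y in(0,1.5,3,-1.5)),key=lambda r:np.abs(r[1]).sum())
print(best)
p=best[0];print(T(p,F))
B1=A([[-.02,-.005,.077],[-.02,-.066,.077],[.065,.095,.055],[.065,-.095,.055],[-.065,-.095,.055]])
B2=A([[-.02,-.005,.077],[-.02,-.066,.077],[.065,-.095,.055],[-.065,-.095,.055],[-.065,.095,.055]])
b1=px([[180,72],[101,95],[350,132],[118,205],[37,93]],280,180);b2=px([[177,117],[236,148],[322,125],[235,210],[55,120]],190,135)
q,r=fit([(sc,B1,b1),(sd,B2,b2)],[.5,.2,0]);print(q,r)
print(T(q,[[.005,.06,.086],[-.02,-.005,.077],[-.02,-.066,.077]]))
for n,l1,l2 in(("amber",(405,310,.075),0),("white",(384,378,.075),0),("oint",(403,272,.05),0)):
    g=fit([(sc,A([[0,0,l1[2]]]),A([[l1[0]*.64,l1[1]*.64]]))],[.5,0,0])[0];print(n,g)
E
```

```text
(array([ 0.5363601 , -0.20041725,  2.5203579 ]), array([[-0.3, -0.1],
       [-0.9, -1.1],
       [-0.5, -0.9],
       [-0.1, -0.5],
       [-0. , -1.1],
       [ 0. , -1.2]]))
[[ 0.48979693 -0.26547008  0.0878    ]
 [ 0.58292328 -0.13536442  0.0878    ]
 [ 0.5363601  -0.20041725  0.055     ]]
[0.53750994 0.20049236 0.4259405 ] [[-1.6 -0.2]
 [-0.7 -0.6]
 [ 0.7 -0.3]
 [-0.2  0.1]
 [-1.3 -1.2]
 [-0.1 -1.1]
 [ 0.3 -1.6]
 [ 0.9 -2.1]
 [-0.1 -0.5]
 [-1.1 -0.8]]
[[0.51727255 0.25719728 0.086     ]
 [0.52136282 0.18767556 0.077     ]
 [0.54656664 0.13212588 0.077     ]]
amber [0.52881404 0.00440561 0.        ]
white [ 0.69909217 -0.02530679  0.        ]
oint [ 0.37977181 -0.00343727  0.        ]
```

Emit:
send_rows(travel=[[-0.06,-0.06,0],[-0.16,-0.17,0],[-0.26,-0.27,0],[-0.36,-0.38,0],[-0.46,-0.48,0],[-0.56,-0.58,0],[-0.66,-0.69,0],[-0.76,-0.79,0],[-0.85,-0.89,0],[-0.93,-0.97,0]], dr=[[0,0,0],[0,0,0],[0,0,0],[0,0,0],[0,0,0],[0,0,0],[0,0,0],[0,0,0],[0,0,0],[0,0,0]], hand=1)

```text
time: 1.1
ee_pos: [0.3196, 0.2419, 0.2562]
orientation: [0.218, 0.976, -0.0, -0.0]
contact_force: [0.2, 0.1, 0.8]
gripper_width: 0.0002
grip_force: 0.0
```

```bash
python3 -c "
import cell;print([k for k in dir(cell) if k[0]!='_'],getattr(cell,'nose_length',None));print(cell.get_state()['gripper_width'])"
```

```text
['PlanningError', 'get_state', 'hand_in', 'nose_length', 'read_camera'] 0.025
0.00017859444843266754
```

Emit:
send_rows(travel=[[-0.1,-0.1,0],[-0.2,-0.21,0],[-0.3,-0.31,0],[-0.4,-0.42,0],[-0.5,-0.52,0],[-0.6,-0.63,0],[-0.7,-0.73,0],[-0.78,-0.82,0],[-0.86,-0.9,0],[-0.93,-0.97,0]], dr=[[0,0,0],[0,0,0],[0,0,0],[0,0,0],[0,0,0],[0,0,0],[0,0,0],[0,0,0],[0,0,0],[0,0,0]])

```text
time: 2.1
ee_pos: [0.4057, -0.0125, 0.2561]
orientation: [0.218, 0.976, 0.0, -0.0]
contact_force: [-0.3, -0.2, 0.1]
gripper_width: 0.0002
grip_force: 0.0
```

Emit:
send_rows(travel=[[-0.1,-0.1,0],[-0.2,-0.21,0.05],[-0.3,-0.31,0.1],[-0.4,-0.42,0.15],[-0.5,-0.52,0.2],[-0.6,-0.63,0.25],[-0.7,-0.73,0.3],[-0.8,-0.84,0.35],[-0.92,-0.97,0.4],[-0.92,-0.97,0.4]], dr=[[0,0,0],[0,0,0],[0,0,0],[0,0,0],[0,0,0],[0,0,0],[0,0,0],[0,0,0],[0,0,0],[0,0,0]])

```text
time: 3.1
ee_pos: [0.4899, -0.2682, 0.1743]
orientation: [0.219, 0.976, 0.0, -0.001]
contact_force: [-0.5, 0.6, -0.3]
gripper_width: 0.0001
grip_force: 0.0
```

```bash
cat >> h.py <<'E'
from cell import get_state,read_camera
PF=[.5364,-.2004,2.5204];PB=[.5375,.2005,.4259]
def look(n,name,pts):
    c=read_camera(n);im=c["img"][:,:,::-1].copy();uv=proj(c,pts)
    im=cv2.convertScaleAbs(cv2.resize(im,(768,576),interpolation=cv2.INTER_CUBIC),alpha=1.5)
    for u in uv: cv2.drawMarker(im,tuple(int(v) for v in u*1.5),(0,0,255),0,14,1)
    cv2.imwrite(name,im);np.savez(name[:-3]+"npz",**c);print((uv*1.5).round(0).tolist())
E
python3 - <<'E'
from h import *
s=get_state();print(s["ee_pos"])
look("wrist","pics/w1.png",np.vstack([T(PF,[[0,.08,.0878],[0,-.08,.0878],[.075,.095,.055],[-.075,.095,.055],[.075,-.095,.055],[-.075,-.095,.055]]),s["ee_pos"]-[0,0,.025]]))
E
```

```text
[ 0.48990523 -0.26822989  0.17431421]
[[392.0, 315.0], [738.0, 375.0], [389.0, 133.0], [339.0, 416.0], [784.0, 207.0], [672.0, 470.0], [386.0, 386.0]]
```

View pics/w1.png

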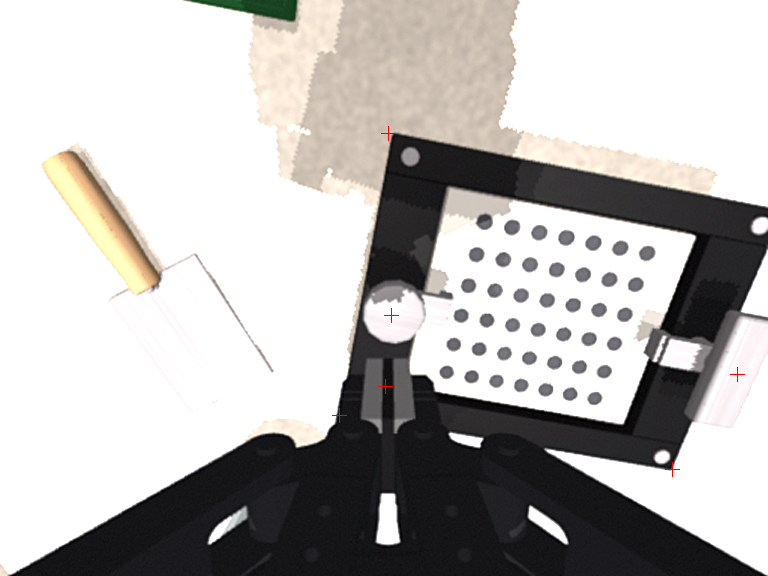

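Wrist view: the round cap is at (394,312), against a prediction of (392,315), so the model is good to about 1 mm. The pad centre is at (386,386). Now I descend on the round latch.

Emit:
send_rows(travel=[[0.006,0.012,0.04],[0.006,0.012,0.09],[0.006,0.012,0.14],[0.006,0.012,0.19],[0.006,0.012,0.23],[0.006,0.012,0.27],[0.006,0.012,0.3],[0.006,0.012,0.32],[0.006,0.012,0.34],[0.006,0.012,0.355]], dr=[[0,0,0],[0,0,0],[0,0,0],[0,0,0],[0,0,0],[0,0,0],[0,0,0],[0,0,0],[0,0,0],[0,0,0]])

```text
time: 4.15
ee_pos: [0.4896, -0.2625, 0.1053]
orientation: [0.218, 0.976, -0.0, 0.0]
contact_force: [-1.5, 1.1, 4.7]
gripper_width: -0.0001
grip_force: 2.1
```

Emit:
send_rows(travel=[[0,0,0.005],[0,0,0.01],[0,0,0.015],[0,0,0.018],[0,0,0.021],[0,0,0.024],[0,0,0.024],[0,0,0.024],[0,0,0.024],[0,0,0.024]], dr=[[0,0,0],[0,0,0],[0,0,0],[0,0,0],[0,0,0],[0,0,0],[0,0,0],[0,0,0],[0,0,0],[0,0,0]])

```text
time: 5.15
ee_pos: [0.4897, -0.2625, 0.1019]
orientation: [0.218, 0.976, -0.0, 0.0]
contact_force: [-5.4, 3.9, 16.4]
gripper_width: -0.0
grip_force: 8.0
```

Emit:
send_rows(travel=[[0,0,-0.08],[0,0,-0.2],[-0.02,0.08,-0.2],[-0.04,0.2,-0.2],[-0.07,0.35,-0.2],[-0.1,0.5,-0.2],[-0.12,0.62,-0.2],[-0.14,0.72,-0.2],[-0.15,0.77,-0.2],[-0.15,0.77,-0.2]], dr=[[0,0,0],[0,0,0],[0,0,0],[0,0,0],[0,0,0],[0,0,0],[0,0,0],[0,0,0],[0,0,0],[0,0,0]])

```text
time: 6.15
ee_pos: [0.5827, -0.1352, 0.1402]
orientation: [0.217, 0.976, -0.0, 0.0]
contact_force: [0.2, -0.4, -1.0]
gripper_width: -0.0001
grip_force: 0.0
```

```bash
python3 - <<'E'
from h import *
s=get_state();print(s["ee_pos"])
look("wrist","pics/w2.png",np.vstack([T(PF,[[0,.08,.077],[0,-.08,.0878]]),s["ee_pos"]-[0,0,.025]]))
E
```

```text
[ 0.58271836 -0.13521028  0.14023885]
[[-35.0, 267.0], [386.0, 351.0], [386.0, 386.0]]
```

View pics/w2.png

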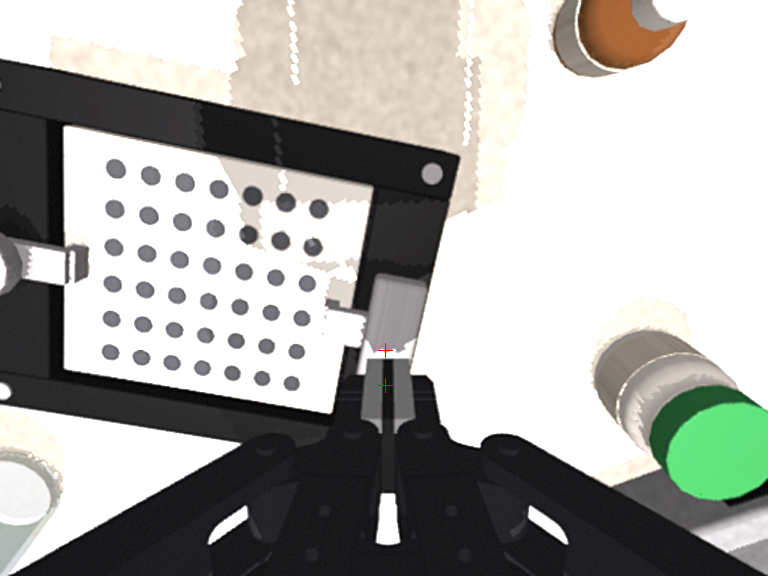

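Wrist view: the bar cap sits under the pads, with its predicted centre at (386,351). Both the plate and the jars are undisturbed. I press.

Emit:
send_rows(travel=[[0,0,0.04],[0,0,0.08],[0,0,0.11],[0,0,0.14],[0,0,0.16],[0,0,0.175],[0,0,0.19],[0,0,0.2],[0,0,0.205],[0,0,0.205]], dr=[[0,0,0],[0,0,0],[0,0,0],[0,0,0],[0,0,0],[0,0,0],[0,0,0],[0,0,0],[0,0,0],[0,0,0]])

```text
time: 7.2
ee_pos: [0.5822, -0.1361, 0.1019]
orientation: [0.218, 0.976, -0.001, 0.001]
contact_force: [-9.0, 0.5, 21.7]
gripper_width: 0.0002
grip_force: 10.6
```

Emit:
send_rows(travel=[[0,0,-0.1],[0,0,-0.25],[0.03,0.04,-0.35],[0.08,0.12,-0.35],[0.16,0.23,-0.35],[0.24,0.35,-0.35],[0.32,0.47,-0.35],[0.4,0.59,-0.35],[0.48,0.7,-0.35],[0.57,0.82,-0.35]], dr=[[0,0,0],[0,0,0],[0,0,0],[0,0,0],[0,0,0],[0,0,0],[0,0,0],[0,0,0],[0,0,0],[0,0,0]])

```text
time: 8.2
ee_pos: [0.5479, 0.0629, 0.1683]
orientation: [0.218, 0.976, 0.0, -0.001]
contact_force: [0.3, -0.6, 0.7]
gripper_width: -0.0001
grip_force: 0.0
```

Emit:
send_rows(travel=[[0.08,0.12,0],[0.16,0.23,0],[0.24,0.35,0],[0.32,0.47,0],[0.4,0.59,0],[0.48,0.7,0],[0.54,0.78,0],[0.56,0.82,0],[0.56,0.82,0],[0.56,0.82,0]], dr=[[0,0,0],[0,0,0],[0,0,0],[0,0,0],[0,0,0],[0,0,0],[0,0,0],[0,0,0],[0,0,0],[0,0,0]])

```text
time: 9.2
ee_pos: [0.517, 0.2566, 0.169]
orientation: [0.218, 0.976, -0.0, -0.0]
contact_force: [0.0, 0.1, -0.7]
gripper_width: -0.0003
grip_force: 0.0
```

```bash
python3 - <<'E'
from h import *
s=get_state();print(s["ee_pos"])
look("wrist","pics/w3.png",np.vstack([T(PB,[[.005,.06,.086],[-.02,-.005,.077],[-.02,-.066,.077],[.065,-.095,.055],[-.065,.095,.055]]),s["ee_pos"]-[0,0,.025]]))
E
```

```text
[0.51697703 0.25664187 0.16902547]
[[388.0, 321.0], [258.0, 379.0], [185.0, 463.0], [294.0, 551.0], [320.0, 146.0], [386.0, 386.0]]
```

View pics/w3.png

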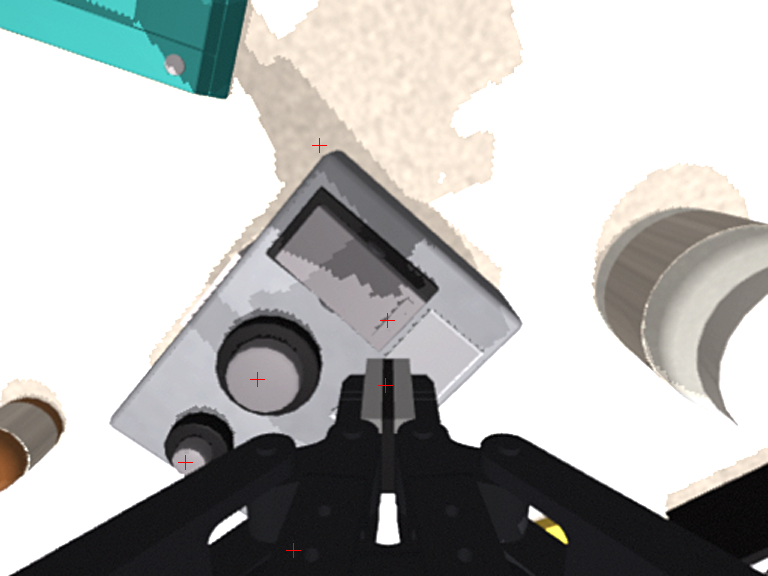

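Wrist view: the rocker's raised end has its press point at about (396,316), so I shift about +6 mm in tool y. The start button is at (263,380) and the stop button at (187,461).

Emit:
send_rows(travel=[[0,0.03,0.05],[0,0.03,0.11],[0,0.03,0.17],[0,0.03,0.22],[0,0.03,0.26],[0,0.03,0.28],[0,0.03,0.3],[0,0.03,0.315],[0,0.03,0.325],[0,0.03,0.33]], dr=[[0,0,0],[0,0,0],[0,0,0],[0,0,0],[0,0,0],[0,0,0],[0,0,0],[0,0,0],[0,0,0],[0,0,0]])

```text
time: 10.25
ee_pos: [0.5201, 0.2627, 0.104]
orientation: [0.218, 0.976, 0.001, 0.001]
contact_force: [1.7, 1.9, 2.8]
gripper_width: 0.0001
grip_force: 1.1
```

Emit:
send_rows(travel=[[0,0,0.005],[0,0,0.01],[0,0,0.014],[0,0,0.018],[0,0,0.02],[0,0,0.02],[0,0,0.02],[0,0,0.02],[0,0,0.02],[0,0,0.02]], dr=[[0,0,0],[0,0,0],[0,0,0],[0,0,0],[0,0,0],[0,0,0],[0,0,0],[0,0,0],[0,0,0],[0,0,0]])

```text
time: 11.25
ee_pos: [0.5197, 0.2625, 0.0996]
orientation: [0.218, 0.976, 0.0, 0.0]
contact_force: [3.9, 2.3, 4.1]
gripper_width: 0.0002
grip_force: 1.8
```

Emit:
send_rows(travel=[[0,0,0.004],[0,0,0.008],[0,0,0.012],[0,0,0.016],[0,0,0.018],[0,0,0.018],[0,0,0.018],[0,0,0.018],[0,0,0.018],[0,0,0.018]], dr=[[0,0,0],[0,0,0],[0,0,0],[0,0,0],[0,0,0],[0,0,0],[0,0,0],[0,0,0],[0,0,0],[0,0,0]])

```text
time: 12.25
ee_pos: [0.5199, 0.2626, 0.0967]
orientation: [0.218, 0.976, 0.0, 0.001]
contact_force: [2.6, 0.1, 9.9]
gripper_width: 0.0002
grip_force: 5.2
```

Emit:
send_rows(travel=[[0,0,0.004],[0,0,0.008],[0,0,0.01],[0,0,0.01],[0,0,0.01],[0,0,0.01],[0,0,0.01],[0,0,0.01],[0,0,0.01],[0,0,0.01]], dr=[[0,0,0],[0,0,0],[0,0,0],[0,0,0],[0,0,0],[0,0,0],[0,0,0],[0,0,0],[0,0,0],[0,0,0]])

```text
time: 13.25
ee_pos: [0.5201, 0.2627, 0.0963]
orientation: [0.218, 0.976, 0.001, 0.001]
contact_force: [-0.4, -1.1, 21.5]
gripper_width: 0.0001
grip_force: 10.7
```

Emit:
send_rows(travel=[[0,0,-0.08],[0,0,-0.2],[0,0,-0.32],[-0.02,-0.04,-0.36],[-0.06,-0.12,-0.36],[-0.1,-0.2,-0.36],[-0.14,-0.28,-0.36],[-0.165,-0.327,-0.36],[-0.165,-0.327,-0.36],[-0.165,-0.327,-0.36]], dr=[[0,0,0],[0,0,0],[0,0,0],[0,0,0],[0,0,0],[0,0,0],[0,0,0],[0,0,0],[0,0,0],[0,0,0]])

```text
time: 14.25
ee_pos: [0.5214, 0.1893, 0.1655]
orientation: [0.218, 0.976, -0.0, -0.001]
contact_force: [-0.7, -0.7, -0.6]
gripper_width: -0.0001
grip_force: 0.0
```

```bash
python3 - <<'E'
from h import *
s=get_state();print(s["ee_pos"])
look("wrist","pics/w4.png",np.vstack([T(PB,[[.005,.06,.076],[-.02,-.005,.077],[-.02,-.066,.077]]),s["ee_pos"]-[0,0,.025]]))
c=read_camera("side");d=read_camera("scene")
f=lambda c,x,y:cv2.convertScaleAbs(cv2.resize(c["img"][y:y+75,x:x+100,::-1],(400,300),interpolation=cv2.INTER_CUBIC),alpha=1.6)
cv2.imwrite("pics/c2.png",np.vstack([np.hstack([f(d,140,172),f(d,280,180)]),np.hstack([f(c,255,212),f(c,190,135)])]))
E
```

```text
[0.52136041 0.18932655 0.16545025]
[[526.0, 244.0], [383.0, 318.0], [299.0, 409.0], [386.0, 386.0]]
```

View pics/w4.png

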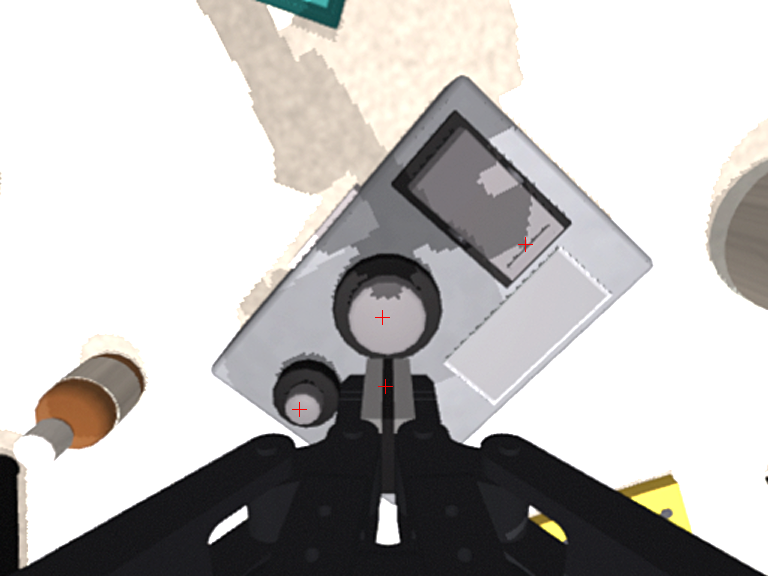

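View pics/c2.png

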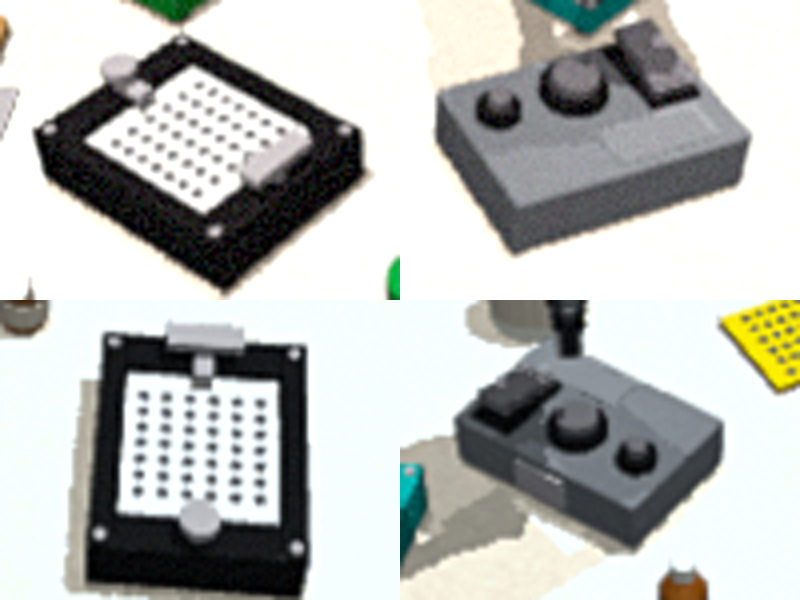

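The rocker is tilted on with its far end down, both caps are lower, and the plate is unmoved. The start button at (387,318) is under the pads, so I press and hold.

Emit:
send_rows(travel=[[0,0,0.06],[0,0,0.12],[0,0,0.18],[0,0,0.23],[0,0,0.27],[0,0,0.3],[0,0,0.32],[0,0,0.335],[0,0,0.348],[0,0,0.358]], dr=[[0,0,0],[0,0,0],[0,0,0],[0,0,0],[0,0,0],[0,0,0],[0,0,0],[0,0,0],[0,0,0],[0,0,0]])

```text
time: 15.4
ee_pos: [0.5217, 0.1893, 0.0956]
orientation: [0.218, 0.976, 0.0, 0.0]
contact_force: [-8.8, -0.7, 28.8]
gripper_width: -0.0
grip_force: 14.0
```

Emit:
send_rows(travel=[[0,0,0.004],[0,0,0.007],[0,0,0.007],[0,0,0.007],[0,0,0.007],[0,0,0.007],[0,0,0.007],[0,0,0.007],[0,0,0.007],[0,0,0.007]], dr=[[0,0,0],[0,0,0],[0,0,0],[0,0,0],[0,0,0],[0,0,0],[0,0,0],[0,0,0],[0,0,0],[0,0,0]])

```text
time: 16.4
ee_pos: [0.5217, 0.1893, 0.0957]
orientation: [0.217, 0.976, 0.0, 0.001]
contact_force: [-10.1, -2.1, 26.1]
gripper_width: -0.0002
grip_force: 12.9
```

Firmly on the stop at about 26 N. I hold a little longer, then release.

Emit:
send_rows(travel=[[0,0,0],[0,0,0],[0,0,0],[0,0,0],[0,0,0],[0,0,0],[0,0,-0.05],[0,0,-0.15],[0,0,-0.3],[0,0,-0.45]], dr=[[0,0,0],[0,0,0],[0,0,0],[0,0,0],[0,0,0],[0,0,0],[0,0,0],[0,0,0],[0,0,0],[0,0,0]])

```text
time: 17.4
ee_pos: [0.5216, 0.1893, 0.1839]
orientation: [0.218, 0.976, -0.0, -0.0]
contact_force: [0.5, 0.8, -0.7]
gripper_width: 0.0
grip_force: 0.0
```

Emit:
send_rows(travel=[[0,0,-0.1],[0,0,-0.15],[0,0,-0.15],[0,0,-0.15],[0,0,-0.15],[0,0,-0.15],[0,0,-0.15],[0,0,-0.15],[0,0,-0.15],[0,0,-0.15]], dr=[[0,0,0],[0,0,0],[0,0,0],[0,0,0],[0,0,0],[0,0,0],[0,0,0],[0,0,0],[0,0,0],[0,0,0]])

```text
time: 18.4
ee_pos: [0.5216, 0.1893, 0.2129]
orientation: [0.218, 0.976, -0.0, -0.0]
contact_force: [-0.8, 0.3, 0.1]
gripper_width: -0.0003
grip_force: 0.0
```

```bash
python3 -c "
from cell import *
print(get_state()['ee_pos']);print(hand_in())"
```

```text
[0.52163642 0.1892711  0.21287365]
the job is handed in; nothing more can be done
None
```

I pressed the round latch, the bar latch and the rocker to their stops, then held the start button fully down for about 1.6 s and let go; the job was handed in at about 18 s with the arm clear (no verdict shown).

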